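Start a new push-and-turn vitamin bottle in the pantry

TASK

Start the new vitamin bottle: first turn the dose counter's dial back all the way against its zero stop, then press the bottle's push-and-turn safety cap down, twist it counter-clockwise until it comes free, and lift it straight off. Finish while still holding the cap in the gripper, upright and still, about 7 cm above the open bottle; do not put it down or let go. Leave the canister, spice jar, tin and mug where they stand.

Things in the scene. Friction and masses are not known exactly. Their poses are not given: they have to be found in the camera images.
- bottle: White round bottle, 74 mm in diameter, wedged upright in an oak block 115 x 115 x 35 mm; one piece, fixed to the worktop: it cannot turn or move. Origin: centre of the block's underside on the worktop, on the bottle's axis; z up. With its cap on, the whole is 188 mm high. Bottle and counter may stand on either side.
- bottle_mouth (a point): Centre of the bottle's neck top (mouth), hidden under the cap at first, 163.5 mm above the bottle's origin. A sprung liner in it holds the cap up: 6 N at rest, about 0.6 N more per mm pressed. The cap's three inner lugs sit in notches of the neck and must be pushed down out of them.
- cap: White round ribbed cap, 53 mm in diameter, 38 mm high, about 35 g: the upper 18 mm solid, the lower 20 mm a hollow skirt of the same width. Origin: centre of the skirt's underside, z up; locked on, it sits 150 mm above the bottle's origin. Grip it across its diameter, at any yaw, with about 45 N, so that it does not slip in the fingers.
- cap_top (a point): Centre of the cap's top, 38 mm above its underside. Push the cap down 4 to 6.5 mm (it hits the neck at 6.5 mm, 10 N) and, keeping it down, turn it counter-clockwise seen from above: past 35 degrees it is free and lifts off, at about 90 it meets a stop, still free; 60 is right. Not pressed down, or clockwise, it turns only about 5 degrees.
- counter: Dose counter: grey plastic box 120 x 120 x 45 mm, fixed to the worktop, with a round white scale and the black bar knob in the middle of its top. Origin: centre of its underside; z up; its front, where the long thick zero mark is, faces its own -x.
- dial (a joint): Angle of the black bar knob in rad: 0 at its zero stop (white line on the bar points to the counter's front, -x), growing clockwise seen from above, up to 2.4. Starts between 0.7 and 1.3. Turn it counter-clockwise to bring it to 0. It stays where it is left; friction 0.04 N m.
- dial_grip (a point): Point on the knob's axis at the height to grip, 82 mm above the worktop, 7 mm below the bar's top. The bar is 42 mm long, 14 mm thick and 32 mm tall, on a disc 44 mm across, and turns with the knob. The point's x runs along the bar, with the white line at the -x end; at dial 0 its axes are the counter's axes.
- canister: Bystander: clear square canister with white lid, 99 x 99 x 119 mm, beyond the work. Origin at the centre of its underside.
- spice_jar: Bystander: small amber jar with steel cap, 42 mm in diameter, 75 mm high, between the bottle and the counter. Origin at the centre of its underside.
- tin: Bystander: tin can, 72 mm in diameter, 100 mm high, far right. Origin at the centre of its underside.
- mug: Bystander: white mug, 80 mm in diameter, 85 mm high, with a handle, far left. Origin at the centre of its underside.

How it is judged:
By the outcome, as a careful person would: the job done as asked, in the order asked, and still so for the second after the job is handed in, while the arm keeps its last pose, push and grip.
It also fails if it takes over 58 s, if anything falls off the work surface, if the arm or the gripper's body presses on something with over 40 N, if the wrist force passes 120 N, or if a joint passes its speed limit or range.

ROBOT

A 6-joint arm with a two-finger parallel gripper is mounted at the origin on the work surface. World frame = base frame: x ahead of the robot, y to its left, z up, the work surface at z = 0. Lengths are in m, angles in degrees, forces in N, time in s.
With the tool pointing down it reaches from about 0.3 to 0.875 m from the base axis. Payload 6.4 kg.
Tool frame: the origin (TCP) lies between the finger pads; the fingertips stand 22 mm ahead of it and the grasp point (between the pads) lies 3 mm ahead of it; z points along the fingers, y is the line along which they close (so a half turn about z gives the same grasp; the last joint's range is limited). The gripper opens to 85 mm and grips with 20 to 120 N. Pads are 22 mm wide; open, the fingers measure 114 mm over their backs; the gripper's body (76 mm by 85 mm) begins 54 mm behind the grasp point. The pads swing forward as they close: fully open they stand 13 mm farther back than shut.
Start: joints at [-79.429, 10.359, 92.074, -0, 77.567, -11.82], TCP at [0.219, -0.532, 0.253] pointing down, gripper open.
Joint ranges: [-171.53, 171.53], [-51.25, 118.39], [17.06, 147.69], [-65.23, 245.23], [0, 150.52], [-178.68, 178.68]. Speed limits (degrees/s): [147.25, 147.25, 172.46, 180, 180, 180].

INTERFACE

Orientations are given as [roll, pitch, yaw] about the fixed x, y, z axes, in that order (R = Rz(yaw) Ry(pitch) Rx(roll)).
In Python, from workcell import manip gives the robot as it stands.
- The arm moves only by the tool drive_tool, never from a script. Its argument "deltas" is a list that holds one entry, the list of rows, each a list of 6 numbers: the shift along the tool's x, y, z normalised to -1 to 1, where 1 is 0.05 m, then the turn, a rotation vector about the tool's x, y, z normalised to -1 to 1, where 1 is 8 degrees. A call has 1 to 20 rows; each row shifts and turns the commanded pose from where the row before left it, along the tool's axes as they then stand; what a row does not reach is not made up. A row lasts 1/8 s, in which the tool goes at most 62.5 mm and 10.7 degrees, less where a joint would pass 70% of its speed; a pose out of reach is approached as far as the arm can. A call with a number of a shift or a turn outside -1 to 1 is refused whole. A call with a gripper value outside its range is refused whole. "grip" is the opening, from 0 (shut) to 1 (fully open), set as the call begins (left out, the last holds). The fingers move at their own pace and stop on an object; "grip_force" is the grip in N (left out, the last holds). Time passes only in rows, so rows that do not move let the fingers close. It gives the time, the measured TCP pose, the force, the opening and the grip force at its end, in the units of the state.
- manip.state(): the state, without advancing time (a new reading comes with each control period).
- manip.snapshot(name): name is "scene" or "top" or "wrist"; returns a dict with "image" (400x640x3 uint8, red, green, blue), "K" (3x3 intrinsics, pixels), "k1" (the pictures are not rectified: a ray, as slopes to the right and down, at radius r is drawn at 1 + k1 r^2 times it, then the intrinsics apply), "eye" and "attitude" of the camera in the world; the wrist camera has in their place "tool_from_camera" (4x4, takes a point from camera to tool coordinates, whose origin is the TCP and whose axes are the flange's). Camera axes: x right, y down, z forward; pixel columns grow to the right and rows downward; lengths in m; the calibration is good to about 2 mm. A picture is of the moment at which its call begins: read the wrist's pose just before it. There is no depth.
- manip.sign_off(): hands the job in; it is judged then, once.
The state is a dict: "time": time; "joint_positions": joint angles; "joint_velocities": joint speeds; "tau": joint torques, N m; "position": TCP position; "tcp_rot": TCP orientation; "force": force on the tool from outside, world axes, zero at the start; "torque": the same for the moment, N m; "finger_gap": opening from 0.0 (shut) to 1.0 (fully open); "gripper_force": force on a finger pad.
Only numpy, scipy, OpenCV 4.12 (cv2) and the standard library are available. Lean on these libraries where they do the work, as an engineer would, in place of code of your own. Each camera call takes 0.05 s, during which the arm holds its last target. There are 200 camera calls.

## Working session

There is one attempt and no reset: what is moved stays moved. The work goes in short steps, Python scripts to look and compute and a tool call to move; the robot and the scene stay as the last step left them, time stands still between calls to the robot, and variables do not carry over. Pictures are saved under pics/ and viewed, at most 10 in all, crops included, and the job is handed in when it is done.

Besides the shell and the picture viewer there is one more tool, called as name(argument=value, ...), one argument or row to a line, values as JSON. drive_tool: Moves the arm, as the interface text tells. Its arguments: {"type":"object","properties":{"deltas":{"type":"array"},"grip":{"type":"number"},"grip_force":{"type":"number"}},"required":["deltas"]}

```bash
mkdir -p pics
python3 - <<'E'
from workcell import manip
import cv2,pickle
print(manip.state())
for n in ["scene","top"]:
    s=manip.snapshot(n); pickle.dump(s,open(f'pics/{n}.pkl','wb'))
    cv2.imwrite(f'pics/{n}.png',s['image'][:,:,::-1]); print(n,s['K'],s['k1'],s['eye'],s['attitude'])
E
```

```text
{'time': 0.0, 'joint_positions': array([-7.94282392e+01,  1.04017923e+01,  9.21330261e+01, -2.24049505e-04,
        7.75672464e+01, -1.18200684e+01]), 'joint_velocities': array([ 0.06158345,  0.01197986, -0.02023591,  0.01989473, -0.05715119,
       -0.03474966]), 'tau': array([-6.54406995e-04, -4.44873941e+01, -3.51337123e+01, -4.27032428e-04,
        8.91941978e-03,  5.74798278e-06]), 'position': array([ 0.21895694, -0.53111211,  0.25237356]), 'tcp_rot': array([-1.79900055e+02, -2.06927690e-02,  2.23918596e+01]), 'force': array([-0.59527165,  0.6299825 ,  0.31262776]), 'torque': array([-0.01560859,  0.00637783, -0.00941355]), 'gripper_force': 0.0, 'finger_gap': 1.0003214447795492}
scene [[381.62192612   0.         324.09236215]
 [  0.         381.62192612 196.64906403]
 [  0.           0.           1.        ]] -0.07347329119413616 [ 1.20030556 -0.59475375  0.62253633] [-122.19912666   -0.93243314   45.42545853]
top [[453.69530863   0.         322.0415792 ]
 [  0.         453.69530863 201.4246427 ]
 [  0.           0.           1.        ]] -0.07271602340533982 [0.51822831 0.00819309 1.30789473] [-1.74276654e+02  4.07871828e-02 -8.87409397e+01]
```

View pics/scene.png

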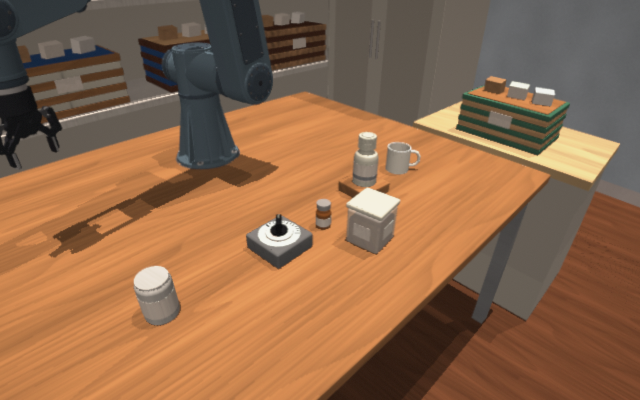

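View pics/top.png

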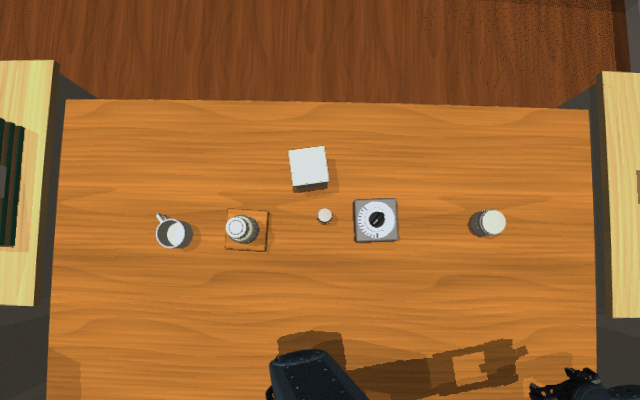

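The scene view shows the cap at about (368,138) and the knob at about (279,222). In the top view the cap is at (238,227), the knob at (377,219) and the spice jar at (325,215). Next I'll enlarge those areas.

```bash
cat > h.py <<'E'
import numpy as np,cv2,pickle
from scipy.spatial.transform import Rotation as Ro
def rpy(a): return Ro.from_euler('xyz',a,degrees=True).as_matrix()
def cam(s,st=None):
    if 'eye' in s: return np.array(s['eye']),rpy(s['attitude'])
    T=s['tool_from_camera']; R=rpy(st['tcp_rot'])
    return R@T[:3,3]+st['position'],R@T[:3,:3]
def ray(s,uv,st=None):
    e,R=cam(s,st)
    p=cv2.undistortPoints(np.array([[uv]],float),s['K'],np.array([s['k1'],0,0,0.]),None)[0,0]
    d=R@[p[0],p[1],1]; return e,d/np.linalg.norm(d)
def tri(rs):
    A=sum(np.eye(3)-np.outer(d,d) for e,d in rs); b=sum((np.eye(3)-np.outer(d,d))@e for e,d in rs)
    x=np.linalg.solve(A,b); return x,[np.linalg.norm(np.cross(d,x-e))for e,d in rs]
def atz(r,z): e,d=r; return e+d*(z-e[2])/d[2]
def load(n): return pickle.load(open(f'pics/{n}.pkl','rb'))
def proj(s,X,st=None):
    e,R=cam(s,st); return cv2.projectPoints(np.array(X,float).reshape(-1,3),cv2.Rodrigues(R.T)[0],-R.T@e,s['K'],np.array([s['k1'],0,0,0.]))[0][:,0]
E
python3 - <<'E'
from h import *
def c(n,u,v,w=50,h=37):  # 8x
    im=load(n)['image'][v:v+h,u:u+w,::-1]
    im=cv2.resize(im,(400,296),interpolation=cv2.INTER_CUBIC)
    for k in range(0,w,10): cv2.putText(im,str(u+k),(k*8,10),0,.35,(0,0,255)); cv2.line(im,(k*8,12),(k*8,18),(0,0,255))
    for k in range(0,h,10): cv2.putText(im,str(v+k),(0,k*8+4),0,.35,(255,0,255)); cv2.line(im,(26,k*8),(32,k*8),(255,0,255))
    return im
cv2.imwrite('pics/c1.png',np.vstack([np.hstack([c('top',215,208),c('top',352,200)]),np.hstack([c('scene',343,128),c('scene',255,208)])]))
E
```

```text
(no output)
```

View pics/c1.png

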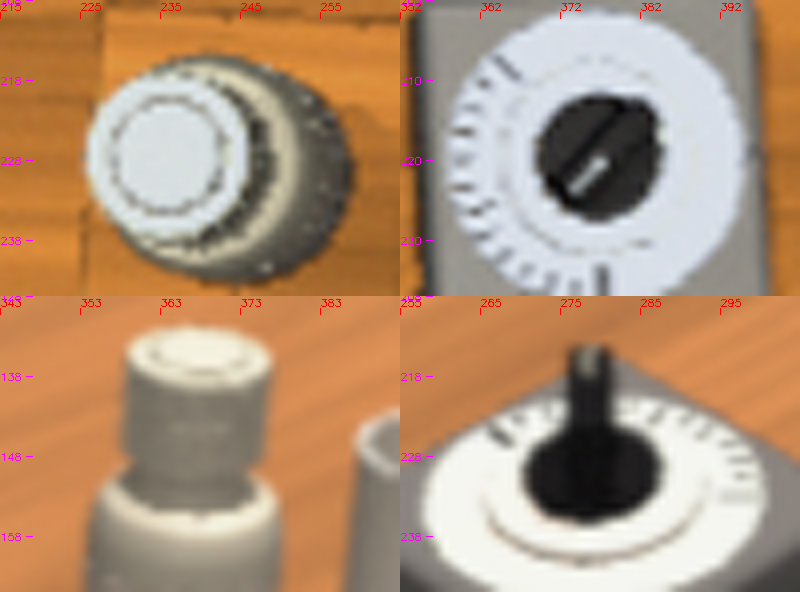

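In the enlarged crops, the cap-top centre is at (235.6,226.9) in the top view and (367.6,134.9) in the scene view. The bar-top centre is at about (376.9,218.3) and (278,215.3). The bar's white line points to the lower left, and the zero mark is at the bottom, at (377,235).

Run:
```python
from h import *
t,s=load('top'),load('scene')
print('cap',tri([ray(t,(235.6,226.9)),ray(s,(367.6,134.9))]),atz(ray(t,(235.6,226.9)),.188))
print('bar',tri([ray(t,(376.9,218.3)),ray(s,(278,215.3))]),atz(ray(t,(376.9,218.3)),.089))
# counter corners, bottle block orientation, zero mark, line
for n,uv in dict(lineA=(373.6,223.7),lineB=(377.2,219.6)).items(): print(n,atz(ray(t,uv),.089))
print('zero',atz(ray(t,(377.2,234.5)),.046))
print('jar',atz(ray(t,(324.5,215.5)),.075),'can',atz(ray(t,(309,167)),.119))
w=None
```

```text
cap (array([0.56159098, 0.22307588, 0.18840542]), [np.float64(0.001077089020235906), np.float64(0.001077089020235837)]) [0.56240627 0.22389595 0.188     ]
bar (array([ 0.59574118, -0.13846783,  0.09506312]), [np.float64(0.002855270295124193), np.float64(0.002855270295124189)]) [ 0.5979181  -0.13695277  0.089     ]
lineA [ 0.5831829  -0.12821667  0.089     ]
lineB [ 0.5944302  -0.13779902  0.089     ]
zero [ 0.55565916 -0.1433988   0.046     ]
jar [0.60338557 0.0042472  0.075     ] can [0.72841651 0.04829449 0.119     ]
```

drive_tool(
  deltas=[
    [[0.83,-0.365,0,0,0,0],[0.83,-0.365,0,0,0,0],[0.83,-0.365,0,0,0,0],[0.83,-0.365,0,0,0,0],[0.83,-0.365,0,0,0,0],[0.83,-0.365,0,0,0,0],[0.83,-0.365,0,0,0,0],[0.83,-0.365,0,0,0,0],[0.83,-0.365,0,0,0,0],[0.83,-0.365,0,0,0,0],[0.83,-0.365,0,0,0,0],[0.83,-0.365,0,0,0,0],[0,0,0,0,0,0.98],[0,0,0,0,0,0.98],[0,0,0,0,0,0.98],[0,0,0,0,0,0.98],[0,0,0,0,0,0.98],[0,0,0,0,0,0.98],[0,0,0,0,0,0.98],[0,0,0,0,0,0.98]],
  ],
)

```text
time: 2.6
position: [0.5958, -0.1393, 0.2527]
tcp_rot: [180.0, 0.1, -40.6]
force: [1.0, 0.4, -0.4]
finger_gap: 1.003
gripper_force: 0.0
```

```bash
cat >> h.py <<'E'
def wrist(n):
    from workcell import manip
    st=manip.state(); s=manip.snapshot('wrist'); pickle.dump((s,st),open(f'pics/{n}.pkl','wb'))
    cv2.imwrite(f'pics/{n}.png',s['image'][:,:,::-1]); print(st['time'],st['position'],st['tcp_rot'],st['joint_positions'])
    return s,st
E
python3 - <<'E'
from h import *
s,st=wrist('w1'); print(s['tool_from_camera'],s['K'])
print(proj(s,[.597,-.138,.089],st))
E
```

```text
2.6 [ 0.59577289 -0.13933743  0.25266047] [ 1.79982460e+02  6.48133850e-02 -4.05898944e+01] [-2.42647535e+01  1.50609903e+01  8.65130232e+01  1.41405424e-03
  7.84931170e+01  1.06324848e+02]
[[-5.13490376e-05 -9.63525739e-01 -2.67615672e-01  6.77867950e-02]
 [ 9.99999366e-01  2.51612131e-04 -1.09778238e-03  3.96291831e-04]
 [ 1.12507693e-03 -2.67615558e-01  9.63525115e-01 -1.20022765e-01]
 [ 0.00000000e+00  0.00000000e+00  0.00000000e+00  1.00000000e+00]] [[294.08871364   0.         318.25956414]
 [  0.         294.08871364 194.89028557]
 [  0.           0.           1.        ]]
[[316.30394471 183.94866392]]
```

View pics/w1.png

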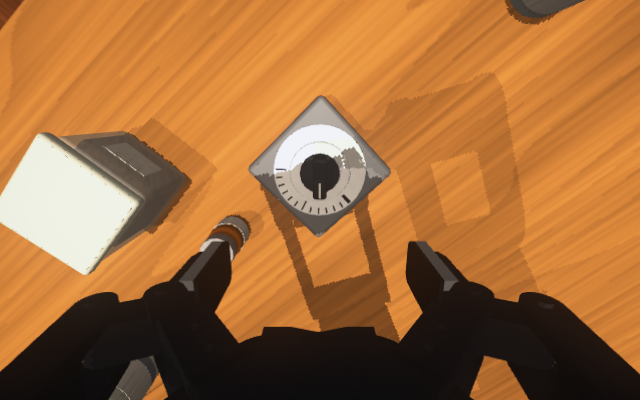

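The wrist view shows the bar upright with its white line at (320,190), so it is aligned with the tool's x. The box-top corners are at about (320,96), (250,171), (391,172) and (320,236), and the zero mark is at (346,198). I'll enlarge this area.

Run:
```python
from h import *
im=cv2.imread('pics/w1.png')[90:240,240:400]
im=cv2.resize(im,(800,560)) if 0 else cv2.resize(im,None,fx=4,fy=4,interpolation=cv2.INTER_CUBIC)
for k in range(0,160,20): cv2.putText(im,str(240+k),(k*4,10),0,.4,(0,0,255)); cv2.line(im,(k*4,12),(k*4,18),(0,0,255))
for k in range(0,150,20): cv2.putText(im,str(90+k),(0,k*4+4),0,.4,(255,0,255)); cv2.line(im,(26,k*4),(32,k*4),(255,0,255))
cv2.imwrite('pics/c2.png',im)
```

```text
(no output)
```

View pics/c2.png

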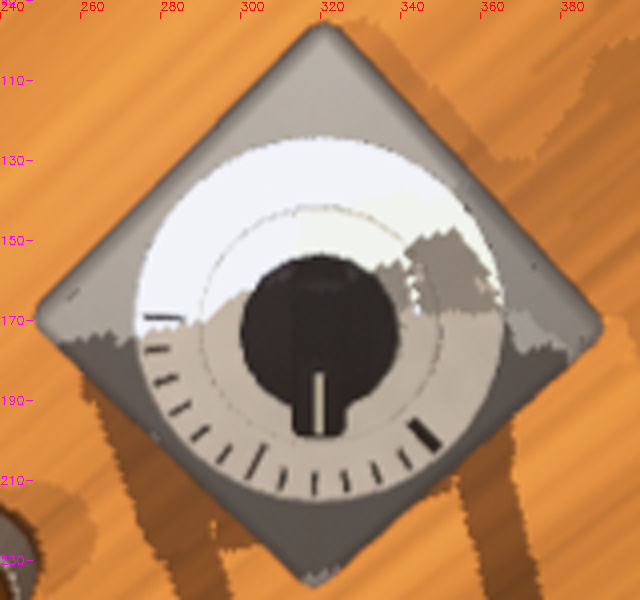

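The crop shows the scale circle spanning columns 274 to 365.7 and rows 124.5 to 215. The white line runs from (319.7,183.2) to (319.7,198.2), and the zero mark from (343.7,195.5) to (349.5,202).

Run:
```python
from h import *
s,st=pickle.load(open('pics/w1.pkl','rb')); t,sc=load('top'),load('scene')
P=lambda u,v,z: atz(ray(s,(u,v),st),z)
a=[P(274,169.5,.046),P(365.7,169.5,.046),P(319.9,124.5,.046),P(319.9,215,.046)]
print('scale c',(a[0]+a[1])/2,(a[2]+a[3])/2,np.linalg.norm(a[0]-a[1]),np.linalg.norm(a[2]-a[3]))
c=[P(320.7,95.5,.045),P(249,169.5,.045),P(390.5,170.5,.045),P(319.5,236.5,.045)]
print('corners c',np.mean(c,0),[np.linalg.norm(c[i]-c[j]) for i,j in((0,3),(1,2))])
C=np.mean(c,0)
for x,y in((0,1),(2,3),(0,2),(1,3)): d=c[x]-c[y]; print('edge',np.degrees(np.arctan2(d[1],d[0])))
z0,z1=P(343.7,195.5,.046),P(349.5,202,.046); d=z1-z0; print('zero mark dir',np.degrees(np.arctan2(d[1],d[0])), np.degrees(np.arctan2(*(z1-C)[1::-1])))
l0,l1=P(319.7,183.2,.089),P(319.7,198.2,.089); d=l1-l0;print('line',l0,l1,np.degrees(np.arctan2(d[1],d[0])))
print('line tip tri',tri([ray(s,(319.7,198.2),st),ray(t,(373.6,223.7))]))
R=rpy(st['tcp_rot'])
for Q in ((a[0]+a[1])/2,C): print('in tool',(R.T@(Q-st['position'])))
```

```text
scale c [ 0.59947514 -0.14497382  0.046     ] [ 0.59755776 -0.1434198   0.046     ] 0.1032073537228924 0.1034773833707135
corners c [ 0.59856541 -0.14430646  0.045     ] [np.float64(0.16093970455216758), np.float64(0.1597704418377271)]
edge -86.15140070693108
edge -85.40607166479445
edge 3.935717904335982
edge 3.674680317040507
zero mark dir -179.17465281407567 -177.76576317667084
line [ 0.59538995 -0.14105057  0.089     ] [ 0.58363074 -0.13100108  0.089     ] 139.48259675305235
line tip tri (array([ 0.58291864, -0.12939889,  0.08322859]), [np.float64(0.0007834266236818635), np.float64(0.0007834266236817256)])
in tool [0.00671247 0.00180809 0.20665357]
in tool [0.00558855 0.00189291 0.20765487]
```

drive_tool(
  deltas=[
    [[0.11,0.04,0.6,0,0,0],[0,0,0.7,0,0,0],[0,0,0.7,0,0,0],[0,0,0.6,0,0,0],[0,0,0.5,0,0,0],[0,0,0.25,0,0,0],[0,0,0,0,0,0]],
  ],
)

```text
time: 3.52
position: [0.5984, -0.1443, 0.0849]
tcp_rot: [180.0, 0.1, -40.3]
force: [-0.6, -0.0, -0.2]
finger_gap: 1.001
gripper_force: 0.0
```

drive_tool(
  deltas=[
    [[0,0,0,0,0,0],[0,0,0,0,0,0],[0,0,0,0,0,0],[0,0,0,0,0,0],[0,0,0,0,0,0],[0,0,0,0,0,0],[0,0,0,0,0,0],[0,0,0,0,0,0]],
  ],
  grip=0,
  grip_force=30,
)

```text
time: 4.53
position: [0.5995, -0.1443, 0.0864]
tcp_rot: [-180.0, -0.0, -40.3]
force: [0.8, 3.8, 5.8]
finger_gap: 0.159
gripper_force: 33.8
```

Run:
```python
from workcell import manip
s=manip.state()
for k in('position','tcp_rot','force','torque','gripper_force','finger_gap','joint_positions'):print(k,s[k])
```

```text
position [ 0.59951207 -0.14425972  0.08636567]
tcp_rot [-1.79950439e+02 -4.20717232e-02 -4.03183292e+01]
force [0.77979461 3.79613162 5.76779372]
torque [ 0.57935054 -0.15176132  0.00290449]
gripper_force 33.82846534252167
finger_gap 0.15887566653879234
joint_positions [-2.45610660e+01  2.64339386e+01  9.23287913e+01  4.14005212e-02
  6.11833267e+01  1.05737307e+02]
```

drive_tool(
  deltas=[
    [[0,0,0,0,0,-0.6],[0,0,0,0,0,-0.6],[0,0,0,0,0,-0.6],[0,0,0,0,0,-0.6],[0,0,0,0,0,-0.6],[0,0,0,0,0,-0.6],[0,0,0,0,0,-0.6],[0,0,0,0,0,-0.6],[0,0,0,0,0,0]],
  ],
)

```text
time: 5.65
position: [0.5999, -0.1433, 0.0864]
tcp_rot: [-179.9, -0.1, -1.9]
force: [3.1, 7.8, 4.5]
finger_gap: 0.156
gripper_force: 33.8
```

Run:
```python
from workcell import manip
s=manip.state()
for k in('position','tcp_rot','force','torque'):print(k,s[k])
```

```text
position [ 0.59993692 -0.14330974  0.08641116]
tcp_rot [-1.79906780e+02 -1.11676739e-01 -1.86402272e+00]
force [3.07427091 7.84644859 4.50696602]
torque [ 1.22101317 -0.51880645 -0.00492365]
```

drive_tool(
  deltas=[
    [[0,0,0,0,0,-0.3],[0,0,0,0,0,-0.3],[0,0,0,0,0,0]],
  ],
)

```text
time: 6.02
position: [0.5999, -0.1431, 0.0864]
tcp_rot: [-179.9, -0.1, 2.9]
force: [2.6, 8.9, 5.2]
finger_gap: 0.158
gripper_force: 33.8
```

Run:
```python
from workcell import manip
s=manip.state()
for k in('position','tcp_rot','force','torque'):print(k,s[k])
```

```text
position [ 0.59993819 -0.14313689  0.08641845]
tcp_rot [-1.79904312e+02 -1.19153395e-01  2.91359810e+00]
force [2.58242616 8.90607183 5.2420865 ]
torque [ 1.30970757 -0.50664642 -0.01999379]
```

drive_tool(
  deltas=[
    [[0,0,0,0,0,-0.2],[0,0,0,0,0,-0.2],[0,0,0,0,0,0]],
  ],
)

```text
time: 6.4
position: [0.5999, -0.1431, 0.0864]
tcp_rot: [-179.9, -0.1, 6.0]
force: [3.3, 8.2, 5.7]
finger_gap: 0.154
gripper_force: 48.2
```

Run:
```python
from workcell import manip
s=manip.state()
for k in('position','tcp_rot','force','torque'):print(k,s[k])
```

```text
position [ 0.59993725 -0.14313125  0.08644089]
tcp_rot [-1.79870368e+02 -1.40305828e-01  5.95999568e+00]
force [3.27267394 8.15487846 5.74129284]
torque [ 1.34111794 -0.50406723 -1.0174026 ]
```

drive_tool(
  deltas=[
    [[0,0,0,0,0,-0.2],[0,0,0,0,0,-0.2],[0,0,0,0,0,0]],
  ],
)

```text
time: 6.78
position: [0.5999, -0.1431, 0.0865]
tcp_rot: [-179.8, -0.2, 9.0]
force: [3.8, 8.9, 6.3]
finger_gap: 0.154
gripper_force: 77.5
```

Run:
```python
from workcell import manip
s=manip.state()
for k in('position','tcp_rot','force','torque','finger_gap'):print(k,s[k])
```

```text
position [ 0.59993077 -0.14313457  0.08650349]
tcp_rot [-1.79836452e+02 -1.66550340e-01  9.00823986e+00]
force [3.79960914 8.94433009 6.25804885]
torque [ 1.40770623 -0.37468599 -2.17552907]
finger_gap 0.15356467858529957
```

drive_tool(
  deltas=[
    [[0,0,0,0,0,0.3],[0,0,0,0,0,0.27],[0,0,0,0,0,0]],
  ],
)

```text
time: 7.15
position: [0.6, -0.1431, 0.0864]
tcp_rot: [-179.9, -0.1, 4.6]
force: [2.7, 7.9, 4.8]
finger_gap: 0.153
gripper_force: 37.7
```

drive_tool(
  deltas=[
    [[0,0,0,0,0,0],[0,0,0,0,0,0],[0,0,0,0,0,0],[0,0,0,0,0,0],[0,0,0,0,0,0],[0,0,0,0,0,0],[0,0,-0.4,0,0,0],[0,0,-0.6,0,0,0],[0,0,-0.8,0,0,0],[0,0,-0.8,0,0,0],[0,0,-0.8,0,0,0],[0,0,-0.4,0,0,0],[0,0,0,0,0,0]],
  ],
  grip=1,
)

```text
time: 8.78
position: [0.5997, -0.1449, 0.2779]
tcp_rot: [179.9, -0.2, 4.7]
force: [-0.3, -0.2, -0.1]
finger_gap: 1.001
gripper_force: 0.0
```

Run:
```python
from h import *
s,st=wrist('w2'); print(st['force'])
im=cv2.imread('pics/w2.png')
c=cv2.resize(im[90:240,240:400],None,fx=4,fy=4,interpolation=cv2.INTER_CUBIC)
for k in range(0,160,20): cv2.putText(c,str(240+k),(k*4,10),0,.4,(0,0,255))
for k in range(0,150,20): cv2.putText(c,str(90+k),(0,k*4+4),0,.4,(255,0,255))
cv2.imwrite('pics/c3.png',c)
```

```text
8.775 [ 0.59974037 -0.14485137  0.27794026] [179.89136884  -0.19519032   4.71602362] [-2.45856030e+01  1.44085145e+01  8.43653703e+01  8.04761261e-04
  8.10027336e+01  6.06984341e+01]
[-0.319028   -0.21652498 -0.10923997]
```

View pics/c3.png

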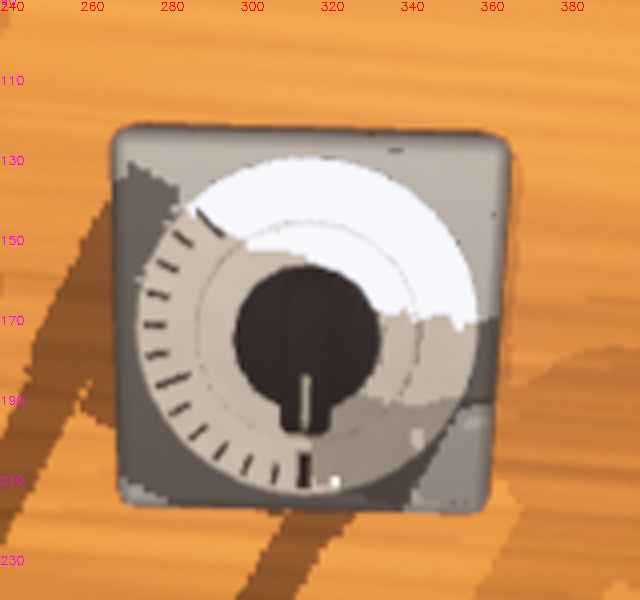

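The dial reads zero: the white line at (316,190) points straight at the thick zero mark at (316,207). Next I'll move to the bottle.

drive_tool(
  deltas=[
    [[0,-0.4,0,0,0,0],[-0.02,-0.8,0,0,0,0],[-0.02,-0.8,0,0,0,0],[-0.02,-0.9,0,0,0,0],[-0.02,-0.9,0,0,0,0],[-0.02,-0.9,0,0,0,0],[-0.02,-0.9,0,0,0,0],[-0.02,-0.8,0,0,0,0],[-0.01,-0.6,0,0,0,0],[0,-0.4,0,0,0,0],[0,0,0,0,0,0]],
  ],
)

```text
time: 10.2
position: [0.5602, 0.2249, 0.2747]
tcp_rot: [180.0, 0.1, 4.8]
force: [-0.6, -0.4, 0.2]
finger_gap: 0.998
gripper_force: 0.0
```

Run:
```python
from h import *
s,st=wrist('w3'); print(proj(s,[.562,.2235,.188],st))
```

```text
10.2 [0.56016341 0.22490177 0.27467455] [1.79988971e+02 1.08929942e-01 4.84297002e+00] [ 1.06213999e+01  1.30655290e+01  8.63691582e+01 -5.93096337e-06
  8.06747997e+01  9.57784203e+01]
[[320.16327071 205.86103788]]
```

View pics/w3.png

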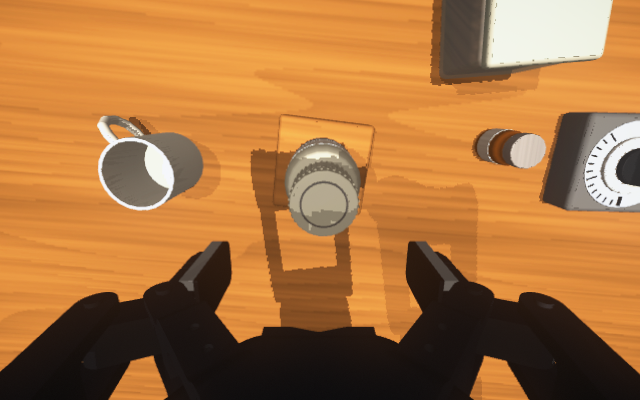

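The wrist view shows the cap top centred at about (324,204), with the inner ring spanning 300-348 by 180-228. Nothing stands near the fingers.

Run:
```python
from h import *
s,st=pickle.load(open('pics/w3.pkl','rb')); t=load('top');sc=load('scene')
uv=(324,204)
Q=atz(ray(s,uv,st),.188);print(Q)
X=tri([ray(s,uv,st),ray(t,(235.6,226.9)),ray(sc,(367.6,134.9))]);print(X)
X2=tri([ray(s,uv,st),ray(t,(235.6,226.9))]);print(X2)
R=rpy(st['tcp_rot'])
for q in(Q,X[0]):print(R.T@(q-st['position']))
```

```text
[0.56366931 0.22081158 0.188     ]
(array([0.56264414, 0.22189123, 0.18887921]), [np.float64(0.0016275917195873832), np.float64(0.0018247719945341293), np.float64(0.001160853100626347)])
(array([0.5632327 , 0.22220156, 0.18972393]), [np.float64(0.0016144176806657173), np.float64(0.0016144176806655573)])
[0.00331284 0.00435489 0.08666924]
[0.00238082 0.00319271 0.08579158]
```

drive_tool(
  deltas=[
    [[0.056,0.074,0.3,0,0,0],[0,0,0.5,0,0,0],[0,0,0.5,0,0,0],[0,0,0.35,0,0,0],[0,0,0.2,0,0,0],[0,0,0,0,0,0]],
  ],
)

```text
time: 11.0
position: [0.564, 0.2197, 0.1826]
tcp_rot: [180.0, 0.1, 4.7]
force: [0.2, -0.4, -0.4]
finger_gap: 1.002
gripper_force: 0.0
```

drive_tool(
  deltas=[
    [[0,0,0,0,0,0],[0,0,0,0,0,0],[0,0,0,0,0,0],[0,0,0,0,0,0],[0,0,0,0,0,0],[0,0,0,0,0,0]],
  ],
  grip=0,
  grip_force=45,
)

```text
time: 11.75
position: [0.5648, 0.2205, 0.1845]
tcp_rot: [-180.0, -0.1, 4.7]
force: [-1.1, 0.7, 4.8]
finger_gap: 0.591
gripper_force: 46.2
```

Run:
```python
from workcell import manip
s=manip.state()
for k in('position','tcp_rot','force','torque','finger_gap','gripper_force'):print(k,s[k])
```

```text
position [0.5648115  0.22046275 0.18454635]
tcp_rot [-1.79976745e+02 -1.17517997e-01  4.72426589e+00]
force [-1.0846434   0.71517708  4.8231557 ]
torque [0.11762542 0.19344645 0.04574823]
finger_gap 0.5910503118372737
gripper_force 46.15138941495388
```

drive_tool(
  deltas=[
    [[0,0,0.06,0,0,0],[0,0,0.06,0,0,0],[0,0,0,0,0,0],[0,0,0,0,0,0]],
  ],
)

```text
time: 12.25
position: [0.5649, 0.2205, 0.179]
tcp_rot: [-180.0, -0.1, 4.7]
force: [-3.4, 0.3, 9.2]
finger_gap: 0.591
gripper_force: 46.5
```

drive_tool(
  deltas=[
    [[0,0,0.04,0,0,0],[0,0,0,0,0,0],[0,0,0,0,0,0]],
  ],
)

```text
time: 12.62
position: [0.5649, 0.2205, 0.178]
tcp_rot: [-180.0, -0.1, 4.7]
force: [-5.9, -0.8, 14.0]
finger_gap: 0.592
gripper_force: 47.3
```

drive_tool(
  deltas=[
    [[0,0,-0.02,0,0,0],[0,0,0,0,0,-0.4],[0,0,0,0,0,-0.6],[0,0,0,0,0,-0.6],[0,0,0,0,0,0]],
  ],
)

```text
time: 13.25
position: [0.5656, 0.221, 0.1786]
tcp_rot: [-180.0, -0.3, 17.6]
force: [-0.6, 2.5, 9.3]
finger_gap: 0.593
gripper_force: 46.8
```

Run:
```python
from workcell import manip
s=manip.state()
for k in('position','tcp_rot','force','torque','finger_gap','gripper_force'):print(k,s[k])
```

```text
position [0.56559758 0.22104989 0.17862008]
tcp_rot [-179.97858015   -0.26301155   17.58351259]
force [-0.5780975   2.48080746  9.25257649]
torque [0.40867854 0.09750324 0.07818805]
finger_gap 0.5928942779637669
gripper_force 46.75379515902023
```

drive_tool(
  deltas=[
    [[0,0,0,0,0,-0.6],[0,0,0,0,0,-0.6],[0,0,0,0,0,-0.6],[0,0,0,0,0,-0.6],[0,0,0,0,0,-0.6],[0,0,0,0,0,-0.6],[0,0,0,0,0,-0.6],[0,0,0,0,0,-0.6],[0,0,0,0,0,-0.6],[0,0,0,0,0,-0.4],[0,0,0,0,0,0],[0,0,0,0,0,0]],
  ],
)

```text
time: 14.75
position: [0.5652, 0.2219, 0.1786]
tcp_rot: [179.9, -0.3, 64.0]
force: [-1.3, 5.2, 9.1]
finger_gap: 0.593
gripper_force: 46.7
```

Run:
```python
from workcell import manip
s=manip.state()
for k in('position','tcp_rot','force','torque','finger_gap','gripper_force'):print(k,s[k])
```

```text
position [0.56519681 0.22194958 0.17858201]
tcp_rot [179.89298751  -0.25559759  63.95081204]
force [-1.30747384  5.24319105  9.09622836]
torque [0.93682945 0.33828619 0.01851179]
finger_gap 0.5930551233291061
gripper_force 46.72226243405021
```

drive_tool(
  deltas=[
    [[0,0,-0.1,0,0,0],[0,0,-0.15,0,0,0],[0,0,-0.15,0,0,0],[0,0,0,0,0,0]],
  ],
)

```text
time: 15.25
position: [0.5646, 0.2197, 0.1969]
tcp_rot: [179.9, 0.0, 63.9]
force: [0.5, -0.1, -0.8]
finger_gap: 0.596
gripper_force: 47.3
```

drive_tool(
  deltas=[
    [[0,0,-0.2,0,0,0],[0,0,-0.3,0,0,0],[0,0,-0.3,0,0,0],[0,0,-0.3,0,0,0],[0,0,-0.2,0,0,0],[0,0,0,0,0,0],[0,0,0,0,0,0],[0,0,0,0,0,0],[0,0,0,0,0,0]],
  ],
)

```text
time: 16.38
position: [0.564, 0.2201, 0.2607]
tcp_rot: [-180.0, 0.0, 63.9]
force: [0.1, -0.1, -0.5]
finger_gap: 0.588
gripper_force: 47.3
```

Run:
```python
from h import *
from workcell import manip
s,st=wrist('w4'); print(st['force'],st['finger_gap'],st['gripper_force'])
c=manip.snapshot('scene')['image'][:,:,::-1]
a=cv2.resize(np.ascontiguousarray(c[90:240,230:430]),(800,600),interpolation=cv2.INTER_CUBIC); cv2.imwrite('pics/c4.png',a)
```

```text
16.375 [0.56400241 0.22007167 0.26074654] [-1.79958898e+02  3.06243048e-02  6.39104118e+01] [ 1.00957874e+01  1.38688826e+01  8.70231015e+01 -4.58784798e-04
  7.91592704e+01  3.61854730e+01]
[ 0.14177129 -0.14291621 -0.51313708] 0.5879190483642265 47.25455759340548
```

View pics/c4.png

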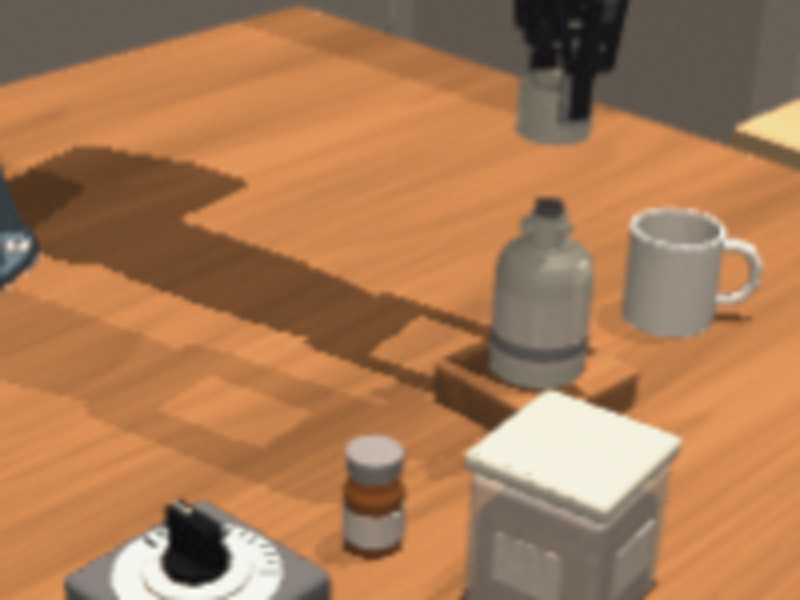

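The scene crop shows the cap upright in the gripper, clear of the open bottle, with the bystanders unmoved. The cap is about 63 mm up, so I'll raise it 7 mm.

drive_tool(
  deltas=[
    [[0,0,-0.07,0,0,0],[0,0,-0.07,0,0,0],[0,0,0,0,0,0],[0,0,0,0,0,0],[0,0,0,0,0,0],[0,0,0,0,0,0],[0,0,0,0,0,0],[0,0,0,0,0,0]],
  ],
)

```text
time: 17.48
position: [0.5642, 0.2201, 0.2683]
tcp_rot: [-180.0, 0.0, 63.9]
force: [0.5, -0.4, -0.5]
finger_gap: 0.594
gripper_force: 47.3
```

```bash
python3 -c "
from workcell import manip
print(manip.state()['position'],manip.sign_off())"
```

```text
the job is handed in; nothing more can be done
[0.56421691 0.22012678 0.2682648 ] None
```

The job is handed in at 17.5 s: the dial is against its zero stop, and the cap is off and held upright and still about 7 cm above the open bottle, with the bystanders untouched.

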